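Stroke-test the curved touch rail

ROBOT

A 6-joint arm with a two-finger parallel gripper is mounted at the origin on the work surface. World frame = base frame: x ahead of the robot, y to its left, z up, the work surface at z = 0. Lengths are in m, angles in rad, forces in N, time in s.
With the tool pointing down it reaches from about 0.35 to 0.775 m from the base axis. Payload 5.5 kg.
Tool frame: the origin (TCP) lies midway between the tips of the shut fingers; the grasp point (between the pads) lies grip_point_offset behind it (grip_point_offset is the distance from the TCP to the grasp point, in m); z points along the fingers, y is the direction in which the jaws open and shut (so a half turn about z gives the same grasp; the last joint's range is limited). The gripper opens to 85 mm and grips with 20 to 120 N. Pads are 22 mm wide; open, the fingers measure 114 mm over their backs; the gripper's body (76 mm by 85 mm) begins 54 mm behind the grasp point. The pads swing forward as they close: fully open they stand 13 mm farther back than shut.
Start: joints at [-1.291, 0.313, 0.046, 1.304, 0, 1.431], TCP at [0.234, -0.525, 0.231] pointing down, gripper open.
Joint ranges: [-2.76, 2.76], [-0.86, 1.69], [-1.03, 1.26], [-2.2, 2.34], [-1.47, 1.5], [-3.14, 3.14]. Speed limits (rad/s): [2.57, 2.57, 3.14, 3.14, 3.14, 3.14].

INTERFACE

Orientations are given as a unit quaternion [w, x, y, z].
In Python, from workcell import * gives the robot as it stands.
- The arm moves only by the tool send_rows, never from a script. Its argument "series" is one flat list of numbers, 7 for each row, row after row: the shift along the tool's x, y, z in cm, then the turn, a rotation vector about the tool's x, y, z in degrees, then the opening, from 0 (shut) to 1 (fully open). A call has 1 to 10 rows; each row is the pose to reach, as a shift and turn from the pose commanded when the call began, along the tool's axes at that moment; what a row does not reach only later rows make up. A row lasts 1/12 s, in which the tool goes at most 41.7 mm and 7.16 degrees, less where a joint would pass 70% of its speed; a pose out of reach is approached as far as the arm can. A call with a gripper value outside its range is refused whole. The fingers move at their own pace and stop on an object; "newtons" is the grip in N (left out, the last holds). Time passes only in rows, so rows that repeat a pose let the fingers close. It gives the time, the measured TCP pose, the force and the opening at its end, in the units of the state.
- get_state(): the state, without advancing time (a new reading comes with each control period).
- read_camera(name): name is "scene" or "top" or "wrist"; returns the picture (420x560x3 uint8, blue, green, red); there is no depth.
- camera_info(name): a dict with "K" (3x3 intrinsics, pixels), "D" ([k1, k2, p1, p2, k3] as OpenCV has them; the pictures are not rectified), "xyz" and "attitude" of the camera in the world. Camera axes: x right, y down, z forward; pixel columns grow to the right and rows downward; lengths in m; the calibration is good to about 2 mm. A picture is of the moment at which its call begins: read the wrist's pose just before it. camera_info takes no time and is no camera call; for the wrist camera it gives the pose at the moment of the call.
- hand_in(): hands the job in, once; it reports no verdict.
Trained networks look in the newest picture that a camera, given by its name, has taken for a name from the list of things; names that differ only in an ending like _2 or _b are one class to them, and where a whole thing is asked for, a point or a joint stands for the part that bears it (a point fixed in the world has none). Each returns a list of dicts, best first, with "p" (0 to 1); they miss things now and then, are a little off and sometimes report something else, mostly with a low value. They report only what shows in the picture. A call takes as long as a camera call.
- silhouettes(camera, label): "pixels" (420x560 bool, what is visible of it) and "box" ([left, top, width, height] in pixels, round what is visible of it).
The state is a dict: "clock": time; "joint_pos": joint angles; "qvel": joint speeds; "tau": joint torques, N m; "tcp_pos": TCP position; "orientation": TCP orientation; "wrist_force": force on the tool from outside, world axes, zero at the start; "ft_torque": the same for the moment, N m; "finger_gap": finger opening in m.
Only numpy, scipy, OpenCV 4.12 (cv2) and the standard library are available. Lean on these libraries where they do the work, as an engineer would, in place of code of your own. Each camera call takes 0.05 s, during which the arm holds its last target. There are 200 camera calls.

TASK

Test the curved touch rail: with the fingers closed together, set the fingertips lightly on its first steel disc, at the end by the square socket block, and run them along the curve over every disc in turn to the last one at the plain end, pressing enough that the rail stays slightly sunk on its springs but never pushing it down to its stop. Finish holding there: stay resting lightly on the last disc when the program ends. Do not pick up or shift the weights, tools or other things standing about.

Things in the scene. Friction and masses are not known exactly. Their poses are not given: they have to be found in the camera images.
- fixture: test fixture fixed to the bench: aluminium plate 300 x 140 x 10 mm under a spring-mounted curved rail. Origin on the bench under the middle of the row of discs; z up, x from the socket-block end to the plain end, y towards the bulging side of the curve; the plate's middle lies 20 mm to -y of the origin
- socket (a point): middle of the top of the grey socket block, 34 x 34 mm, top 40 mm above the bench (20 mm below the rail's top), on the plate just beyond one end of the rail, 45 mm from the first disc; the other end has none
- rail_mid (a point): grey touch rail, 26 mm wide, 12 mm thick, a level arc of 160 mm radius about 280 mm long, with seven steel discs along its middle every 40 mm (arc at most 1.3 mm off the chord between neighbours). Top flat and level, 60 mm above the bench when up; it can only sink straight down. This point: above the fixture's origin at the height of the rail's top, axes as the fixture's, sinking with the rail
- rail (a joint): how far the rail has sunk on its springs, in m: 0 up, 0.014 at the stop. It starts to sink at about 1 N and takes 0.5 N more for each mm (about 3.5 N at 5 mm, 6 N at 10 mm); it rises again by itself
- mark0 (a point): centre of the first (socket-block end) flat steel disc, 12 mm across, inlaid in the top of the rail; the point lies on the rail's top face, 60 mm above the bench when the rail is up, and sinks with the rail
- mark1 (a point): centre of the number 2 flat steel disc, 12 mm across, inlaid in the top of the rail; the point lies on the rail's top face, 60 mm above the bench when the rail is up, and sinks with the rail
- mark2 (a point): centre of the number 3 flat steel disc, 12 mm across, inlaid in the top of the rail; the point lies on the rail's top face, 60 mm above the bench when the rail is up, and sinks with the rail
- mark3 (a point): centre of the number 4 flat steel disc, 12 mm across, inlaid in the top of the rail; the point lies on the rail's top face, 60 mm above the bench when the rail is up, and sinks with the rail
- mark4 (a point): centre of the number 5 flat steel disc, 12 mm across, inlaid in the top of the rail; the point lies on the rail's top face, 60 mm above the bench when the rail is up, and sinks with the rail
- mark5 (a point): centre of the number 6 flat steel disc, 12 mm across, inlaid in the top of the rail; the point lies on the rail's top face, 60 mm above the bench when the rail is up, and sinks with the rail
- mark6 (a point): centre of the last (plain end) flat steel disc, 12 mm across, inlaid in the top of the rail; the point lies on the rail's top face, 60 mm above the bench when the rail is up, and sinks with the rail
- weight_big: steel knob weight, 38 mm across, 50 mm tall, standing on the plate in the hollow of the curve (a bystander); origin under its middle
- weight_small: brass knob weight, 28 mm across, 36 mm tall, standing on the plate (a bystander); origin under its middle
- gauge_pin: steel pin 12 mm thick with an 18 mm head, about 40 mm tall, standing on the plate (a bystander); origin under its middle
- driver: screwdriver 170 mm long lying on the bench beside the plate (a bystander)
- tape_roll: white roll 80 mm across, 24 mm tall, lying on the bench beside the plate (a bystander)
- mug: white mug, 80 mm across, 90 mm tall, far left on the bench (a bystander)
- cleaner: white bottle, 60 mm across, 150 mm tall, far right on the bench (a bystander)

How it is judged:
On the way, in this order (a step that is already met when the one before it is completed fails the run):
1. fingertips pressing on the rail at the first (socket-block end) disc, the rail slightly sunk (horizontal distance between the grasp point and mark0 below 0.015 m and contact force between the fingers and rail above 0.3 N and value of joint rail above 0.0008 m), for 0.05 s.
2. fingertips pressing on the rail at the number 2 disc, the rail slightly sunk (horizontal distance between the grasp point and mark1 below 0.015 m and contact force between the fingers and rail above 0.3 N and value of joint rail above 0.0008 m), for 0.05 s.
3. fingertips pressing on the rail at the number 3 disc, the rail slightly sunk (horizontal distance between the grasp point and mark2 below 0.015 m and contact force between the fingers and rail above 0.3 N and value of joint rail above 0.0008 m), for 0.05 s.
4. fingertips pressing on the rail at the number 4 disc, the rail slightly sunk (horizontal distance between the grasp point and mark3 below 0.015 m and contact force between the fingers and rail above 0.3 N and value of joint rail above 0.0008 m), for 0.05 s.
5. fingertips pressing on the rail at the number 5 disc, the rail slightly sunk (horizontal distance between the grasp point and mark4 below 0.015 m and contact force between the fingers and rail above 0.3 N and value of joint rail above 0.0008 m), for 0.05 s.
6. fingertips pressing on the rail at the number 6 disc, the rail slightly sunk (horizontal distance between the grasp point and mark5 below 0.015 m and contact force between the fingers and rail above 0.3 N and value of joint rail above 0.0008 m), for 0.05 s.
7. fingertips pressing on the rail at the last (plain end) disc, the rail slightly sunk (horizontal distance between the grasp point and mark6 below 0.015 m and contact force between the fingers and rail above 0.3 N and value of joint rail above 0.0008 m), for 0.05 s.
At the end, for the whole second after the job is handed in: the fingertips rest on the last disc (plain end), the point between the finger pads within 15 mm of it seen from above, pressing with more than 0.3 N, the rail sunk between 0.8 and 12 mm, and every bystander within 15 mm of its start (all of step 7 and value of joint rail below 0.012 m and distance of each of weight_big, weight_small, gauge_pin, driver, tape_roll, mug, cleaner from where it was at the start of the episode below 0.015 m); the arm keeps its last pose, push and grip.
It fails at once if the rail is pushed down to its stop (sunk more than 12 mm) (value of joint rail above 0.012 m).
It fails at once if the rail is pushed with more than 20 N (contact force between the fingers and rail above 20 N).
It fails at once if a bystander is lifted, carried or shifted by more than 15 mm (distance of any of weight_big, weight_small, gauge_pin, driver, tape_roll, mug, cleaner from where it was at the start of the episode above 0.015 m).
It fails at once if a standing bystander is knocked over (angle between any of weight_big, weight_small, gauge_pin, mug, cleaner's own z axis and vertical above 0.6 rad).
It also fails if it takes over 45 s, if anything falls off the work surface, if the arm or the gripper's body presses on something with over 40 N, if the wrist force passes 120 N, or if a joint passes its speed limit or range.

## Working session

There is one attempt and no reset: what is moved stays moved. The work goes in short steps, Python scripts to look and compute and a tool call to move; the robot and the scene stay as the last step left them, time stands still between calls to the robot, and variables do not carry over. Pictures are saved under pics/ and viewed, about 8 in all and at most 12, crops included, and the job is handed in when it is done.

Besides the shell and the picture viewer there is one more tool, called after "Request:" as a command line: name --argument value ..., lists and objects as JSON in quotes. send_rows: Moves the arm, as the interface text tells. Its arguments: {"type":"object","properties":{"series":{"type":"array"},"newtons":{"type":"number"}},"required":["series"]}

```bash
mkdir -p pics
python3 - <<'E'
from workcell import *
import cv2,numpy as np
s=get_state();print({k:np.round(v,4).tolist() for k,v in s.items()})
a=read_camera("scene");b=read_camera("top")
cv2.imwrite("pics/scene.png",a);cv2.imwrite("pics/top.png",b)
for n in("scene","top","wrist"):print(n,camera_info(n))
for c in("scene","top"):
  for l in("mark0","rail_mid","socket"):
    for r in silhouettes(c,l)[:3]:
      ys,xs=np.nonzero(r["pixels"]);print(c,l,round(r["p"],2),r["box"],xs.mean().round(1),ys.mean().round(1))
E
ls
```

```text
{'clock': 0.0, 'joint_pos': [-1.2906, 0.314, 0.045, 1.3036, -0.0, 1.4312], 'qvel': [0.0011, -0.0009, 0.003, -0.0011, 0.0013, 0.001], 'tau': [0.0027, -48.0627, 29.8534, 0.0192, 0.0001, -0.0], 'tcp_pos': [0.2342, -0.5246, 0.2304], 'orientation': [-0.0009, 0.978, 0.2084, -0.0001], 'wrist_force': [-0.0795, 0.7241, -0.1902], 'ft_torque': [-0.0055, 0.0293, 0.0079], 'finger_gap': 0.0855}
scene {'K': array([[451.88215488,   0.        , 275.69871176],
       [  0.        , 451.88215488, 219.4065206 ],
       [  0.        ,   0.        ,   1.        ]]), 'D': array([0.011554, 0.      , 0.      , 0.      , 0.      ]), 'xyz': array([ 1.35335626, -0.526183  ,  0.97081406]), 'attitude': array([-0.34113523,  0.81219744,  0.43905613, -0.17661197])}
top {'K': array([[507.28861741,   0.        , 270.09653094],
       [  0.        , 507.28861741, 222.32483147],
       [  0.        ,   0.        ,   1.        ]]), 'D': array([-0.09719878,  0.        ,  0.        ,  0.        ,  0.        ]), 'xyz': array([0.47669701, 0.01571691, 1.73073056]), 'attitude': array([-0.00949727,  0.70765062, -0.70617496,  0.
[... 196 characters left out ...]
313257,  0.        ,  0.        ,  0.        ,  0.        ]), 'xyz': array([ 0.29528357, -0.49757489,  0.37349118]), 'attitude': array([ 0.11185901,  0.83155302, -0.53914183, -0.07302891])}
scene mark0 0.73 [229.9, 190.4, 36.1, 61.6] 243.1 225.3
scene mark0 0.55 [377.6, 139.4, 30.9, 34.3] 392.3 155.2
scene rail_mid 0.78 [230.5, 190.7, 32.9, 63.4] 243.2 224.9
scene socket 0.84 [218.1, 191.2, 69.0, 86.3] 248.8 237.0
scene socket 0.39 [230.4, 190.8, 33.7, 65.4] 243.6 225.7
top mark0 0.75 [270.5, 186.4, 37.9, 71.1] 294.9 223.3
top mark0 0.72 [257.1, 169.5, 66.9, 103.8] 288.8 222.1
top rail_mid 0.56 [270.6, 182.5, 35.4, 75.1] 295.0 222.2
top socket 0.77 [253.9, 175.7, 67.3, 91.9] 288.5 221.8
pics
```

Run:
```python
import cv2
t=cv2.imread("pics/top.png")[150:300,210:360]
s=cv2.imread("pics/scene.png")[160:310,180:330]
cv2.imwrite("pics/crop.png",cv2.resize(cv2.hconcat([t,s]),(800,400),interpolation=cv2.INTER_CUBIC))
```

```text
(no output)
```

View pics/crop.png

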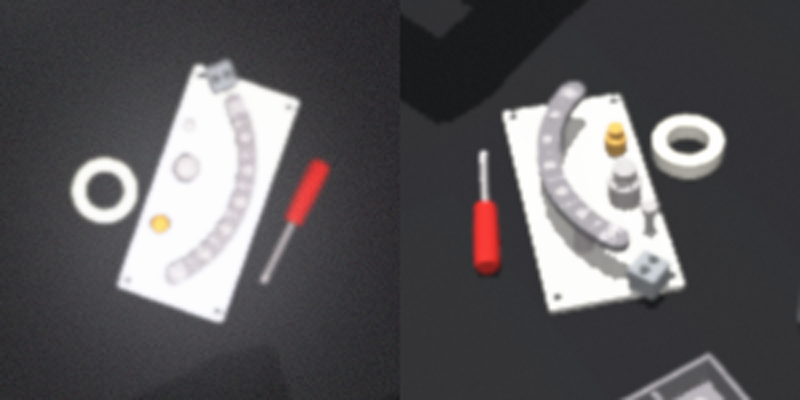

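View pics/scene.png

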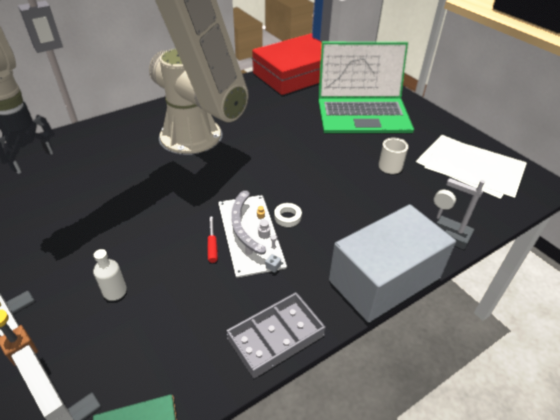

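The views show the rail curving from the socket block, the end far from the robot at top-view pixel (298,187), to the plain end near the robot at about (275,253). The weights stand in the hollow on the +y side.

```bash
cat > h.py <<'E'
from workcell import *
import cv2,numpy as np
from scipy.spatial.transform import Rotation as R
def rot(q):return R.from_quat(q,scalar_first=True)
def toz(ci,uv,z):
    n=cv2.undistortPoints(np.array(uv,float).reshape(-1,1,2),ci["K"],ci["D"])[:,0]
    d=rot(ci["attitude"]).apply(np.c_[n,np.ones(len(n))])
    return ci["xyz"]+d*((z-ci["xyz"][2])/d[:,2])[:,None]
def proj(ci,P):
    Ri=rot(ci["attitude"]).inv()
    return cv2.projectPoints(np.array(P,float),Ri.as_rotvec(),Ri.apply(-ci["xyz"]),ci["K"],ci["D"])[0][:,0]
def shift(P):
    s=get_state();return rot(s["orientation"]).inv().apply(np.array(P)-s["tcp_pos"])*100
E
python3 - <<'E'
from h import *
t=camera_info("top")
print(toz(t,[(292.5,178.5)],.04),toz(t,[(298,187.5),(302,212),(275,253)],.06).round(3))
s=get_state();w=camera_info("wrist");q=rot(s["orientation"])
print("cam in tool",q.inv().apply(w["xyz"]-s["tcp_pos"]),(q.inv()*rot(w["attitude"])).as_matrix().round(3))
print("axis",rot(w["attitude"]).as_matrix()[:,2], q.as_matrix().round(3))
c=toz(t,[(293,220)],.06)[0];print(c)
k=toz(w,[(280,210)],.06)[0];d=c-k;d[2]=0;print("shift to center",shift(s["tcp_pos"]+d))
E
```

```text
[[ 0.69797588 -0.0875699   0.04      ]] [[ 0.665 -0.105  0.06 ]
 [ 0.584 -0.118  0.06 ]
 [ 0.449 -0.029  0.06 ]]
cam in tool [ 6.68203498e-02 -5.19697904e-05 -1.42970709e-01] [[ 0.    -0.964 -0.265]
 [ 1.     0.     0.001]
 [-0.001 -0.265  0.964]]
axis [-0.24168414 -0.10862876 -0.96425545] [[ 0.913  0.408 -0.   ]
 [ 0.408 -0.913  0.   ]
 [ 0.    -0.    -1.   ]]
[ 0.55762154 -0.08791776  0.06      ]
shift to center [ 4.93064713e+01 -2.63847222e+01  4.91160137e-03]
```

Request:
send_rows --series '[45,-24,0,0,0,0,0,45,-24,0,0,0,0,0,45,-24,0,0,0,0,0,45,-24,0,0,0,0,0,45,-24,0,0,0,0,0,45,-24,0,0,0,0,0,45,-24,0,0,0,0,0,45,-24,0,0,0,0,0,45,-24,0,0,0,0,0,45,-24,0,0,0,0,0]' --newtons 30

```text
clock: 1.23
tcp_pos: [0.4911, -0.1944, 0.2316]
orientation: [0.0, 0.978, 0.208, 0.0]
wrist_force: [1.7, -0.7, 0.5]
finger_gap: -0.0001
```

Request:
send_rows --series '[12,-6.5,0,0,0,0,0,12,-6.5,0,0,0,0,0,12,-6.5,0,0,0,0,0,12,-6.5,0,0,0,0,0,12,-6.5,0,0,0,0,0,12,-6.5,0,0,0,0,0]'

```text
clock: 1.73
tcp_pos: [0.5732, -0.0875, 0.231]
orientation: [0.0, 0.978, 0.209, -0.0]
wrist_force: [-0.1, -0.7, 0.5]
finger_gap: 0.0
```

Run:
```python
from h import *
import pickle
s=get_state();print(s["tcp_pos"],s["wrist_force"])
w=camera_info("wrist");im=read_camera("wrist");cv2.imwrite("pics/w1.png",im);pickle.dump(w,open("w1.pkl","wb"))
for l in("mark0","rail_mid","socket"):
    for r in silhouettes("wrist",l)[:8]:
      ys,xs=np.nonzero(r["pixels"]);print(l,round(r["p"],2),np.round(r["box"]),xs.mean().round(1),ys.mean().round(1))
```

```text
[ 0.57316573 -0.0875243   0.23096029] [-0.09169052 -0.69334836  0.47677178]
mark0 0.86 [179. 102. 176. 182.] 285.9 206.1
mark0 0.31 [233. 142.  38.  37.] 252.4 161.3
rail_mid 0.84 [177. 102. 176. 179.] 286.4 205.9
socket 0.82 [147.  52. 254. 247.] 278.0 177.9
socket 0.59 [180. 100. 172. 185.] 286.2 205.8
```

View pics/w1.png

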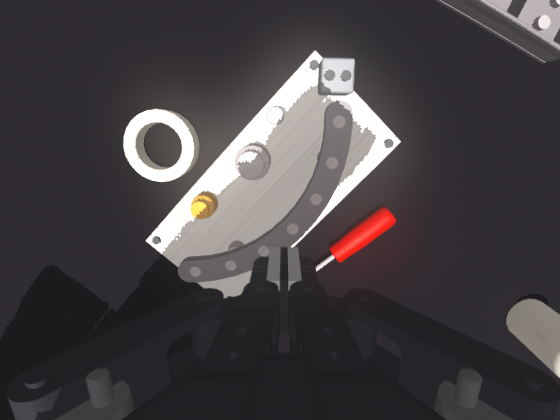

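The wrist view shows all seven discs, from (339,122) by the socket block (337,75) to (195,271) at the plain end. Next: refine the centres and fit the arc, including its height, also using the scene view as a check.

```bash
cat > fit.py <<'E'
from h import *
from scipy.optimize import least_squares
a=np.arange(-3,4)*.25
L=np.c_[.16*np.sin(a),.16*np.cos(a)-.16]
def model(p):
    c,s=np.cos(p[2]),np.sin(p[2]);M=np.array([[c,-s],[s,c]])
    return np.c_[L@M.T+p[:2],np.full(7,p[3])]
def refine(im,uv,r=7):
    g=cv2.GaussianBlur(cv2.cvtColor(im,cv2.COLOR_BGR2GRAY).astype(float),(0,0),1);out=[]
    for u,v in uv:
        for _ in range(3):
            Y,X=np.mgrid[int(round(v))-r:int(round(v))+r+1,int(round(u))-r:int(round(u))+r+1]
            m=np.hypot(X-u,Y-v)<=r;w=np.clip(g[Y,X]-np.percentile(g[Y,X][m],50),0,None)*m
            u,v=(w*X).sum()/w.sum(),(w*Y).sum()/w.sum()
        out.append((u,v))
    return np.array(out)
def fit(cis,uvs,p0,zfix=None):
    def f(p):
        q=p.copy()
        if zfix is not None:q[3]=zfix
        return np.concatenate([(proj(c,model(q))-u).ravel() for c,u in zip(cis,uvs)])
    r=least_squares(f,p0,loss="soft_l1");return r.x,f(r.x).reshape(-1,2)
E
python3 - <<'E'
from fit import *
import pickle
w=pickle.load(open("w1.pkl","rb"));im=cv2.imread("pics/w1.png")
uv=[(339,122),(332,162),(316,199),(292,229),(263,252),(231,266),(195,271)]
u=refine(im,uv);print(u.round(1).tolist())
P=toz(w,u,.06);print(P.round(4).tolist())
yaw=np.arctan2(*(P[6]-P[0])[[1,0]])
for z in(None,.06):
    p,r=fit([w],[u],np.r_[P[3,:2],yaw,.06],z);print(p.round(4),r.round(1).tolist())
pickle.dump((p,u),open("fit1.pkl","wb"));print(model(np.r_[p[:3],.06]).round(4).tolist())
for n in("scene","top"):
    q=proj(camera_info(n),model(np.r_[p[:3],.06]));print(n,q.round(1).tolist())
E
```

```text
[[339.1, 121.5], [332.1, 162.6], [315.9, 198.8], [292.5, 228.6], [263.4, 250.7], [230.3, 265.2], [195.1, 271.2]]
[[0.6581, -0.1084, 0.06], [0.6197, -0.1198, 0.06], [0.5796, -0.1212, 0.06], [0.5405, -0.1126, 0.06], [0.5049, -0.0947, 0.06], [0.4745, -0.0684, 0.06], [0.4516, -0.0356, 0.06]]
[ 0.5409 -0.1125  2.8021  0.0611] [[0.1, -0.0], [-0.1, -0.0], [-0.0, -0.0], [0.0, -0.0], [-0.0, 0.2], [0.1, -0.0], [-0.0, -0.1]]
[ 0.5406 -0.1126  2.8019  0.06  ] [[-0.1, 0.3], [-0.2, 0.2], [-0.1, -0.0], [-0.0, -0.1], [0.0, 0.0], [0.2, -0.2], [0.3, -0.3]]
[[0.6577, -0.1084, 0.06], [0.6195, -0.1197, 0.06], [0.5796, -0.1211, 0.06], [0.5406, -0.1126, 0.06], [0.5049, -0.0947, 0.06], [0.4748, -0.0685, 0.06], [0.4521, -0.0358, 0.06]]
scene [[258.1, 247.0], [247.2, 239.8], [239.4, 231.2], [235.1, 221.7], [234.3, 212.0], [236.9, 202.7], [242.5, 194.5]]
top [[299.2, 189.8], [302.6, 201.4], [303.0, 213.4], [300.5, 225.2], [295.1, 236.0], [287.1, 245.1], [277.2, 252.0]]
```

Run:
```python
from fit import *
import pickle
p,_=pickle.load(open("fit1.pkl","rb"));M=model(np.r_[p[:3],.06])
print(shift([M[0,0],M[0,1],.08]).round(2))
q=rot(get_state()["orientation"])
print("from mark0",(q.inv().apply(M-M[0])*100).round(2).tolist())
```

```text
[ 7.02  5.2  15.14]
from mark0 [[0.0, 0.0, 0.0], [-3.95, -0.53, 0.0], [-7.66, -2.01, 0.0], [-10.87, -4.37, 0.0], [-13.41, -7.45, 0.0], [-15.1, -11.07, 0.0], [-15.85, -14.98, 0.0]]
```

Request:
send_rows --series '[7,5.2,5,0,0,0,0,7,5.2,5,0,0,0,0,7,5.2,5,0,0,0,0,7,5.2,8,0,0,0,0,7,5.2,11,0,0,0,0,7,5.2,14,0,0,0,0,7,5.2,15,0,0,0,0,7,5.2,15,0,0,0,0,7,5.2,15,0,0,0,0,7,5.2,15,0,0,0,0]'

```text
clock: 2.77
tcp_pos: [0.6596, -0.1079, 0.0837]
orientation: [0.001, 0.978, 0.208, 0.002]
wrist_force: [0.3, -0.3, 0.9]
finger_gap: -0.0003
```

Run:
```python
from fit import *
import pickle
p,_=pickle.load(open("fit1.pkl","rb"));M=model(np.r_[p[:3],.06])
s=get_state();print(s["tcp_pos"],s["wrist_force"],s["clock"],shift([M[0,0],M[0,1],.055]).round(2))
w=camera_info("wrist");im=read_camera("wrist");cv2.imwrite("pics/w2.png",im)
print(proj(w,np.r_[M,[s["tcp_pos"]]]).round(0).tolist())
```

```text
[ 0.6596058  -0.10789846  0.08373758] [ 0.26620063 -0.2848095   0.88337497] 2.7667 [-0.2  -0.03  2.87]
[[283.0, 249.0], [274.0, 310.0], [251.0, 360.0], [218.0, 398.0], [177.0, 425.0], [130.0, 441.0], [81.0, 446.0], [283.0, 263.0]]
```

View pics/w2.png

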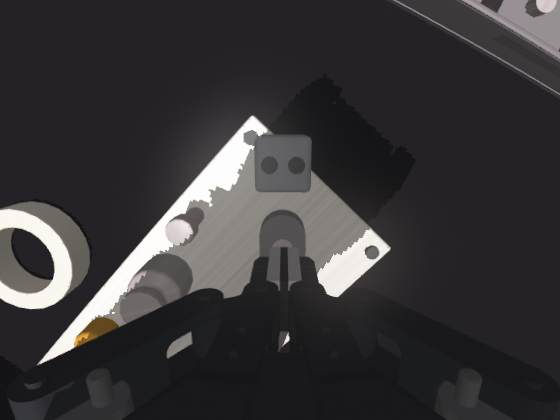

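The disc shows at (283,246), in line with the predicted (283,249); the socket block is clear at (283,163). Now going down in stages.

Request:
send_rows --series '[-0.2,0,1,0,0,0,0,-0.2,0,1.8,0,0,0,0,-0.2,0,2.2,0,0,0,0,-0.2,0,2.4,0,0,0,0,-0.2,0,2.4,0,0,0,0,-0.2,0,2.4,0,0,0,0]'

```text
clock: 3.32
tcp_pos: [0.6562, -0.1077, 0.0573]
orientation: [-0.0, 0.978, 0.208, -0.0]
wrist_force: [-1.6, 0.5, 3.2]
finger_gap: 0.0002
```

Request:
send_rows --series '[0,0,0.15,0,0,0,0,0,0,0.15,0,0,0,0,-0.8,-0.1,0.15,0,0,0,0,-1.6,-0.2,0.15,0,0,0,0,-2.4,-0.3,0.15,0,0,0,0,-3.2,-0.4,0.15,0,0,0,0,-3.9,-0.5,0.15,0,0,0,0,-3.9,-0.5,0.15,0,0,0,0,-3.9,-0.5,0.15,0,0,0,0]'

```text
clock: 4.07
tcp_pos: [0.617, -0.1196, 0.0557]
orientation: [0.0, 0.978, 0.208, -0.001]
wrist_force: [-3.8, -1.6, 3.7]
finger_gap: 0.0
```

Run:
```python
from fit import *
import pickle
p,_=pickle.load(open("fit1.pkl","rb"));M=model(np.r_[p[:3],.06])
s=get_state();print(s["tcp_pos"],s["wrist_force"],s["clock"])
for i in(1,2,3):print(i,shift([M[i,0],M[i,1],.0555]).round(2))
```

```text
[ 0.61702065 -0.11958177  0.05567114] [-3.76749783 -1.57924554  3.66979506] 4.0667
1 [0.22 0.11 0.02]
2 [-3.48 -1.39  0.03]
3 [-6.7  -3.75  0.04]
```

Request:
send_rows --series '[-0.7,-0.25,0,0,0,0,0,-1.4,-0.5,0,0,0,0,0,-2.1,-0.8,0,0,0,0,0,-2.8,-1.1,0,0,0,0,0,-3.5,-1.4,0,0,0,0,0,-4.1,-1.9,0,0,0,0,0,-4.8,-2.3,0,0,0,0,0,-5.4,-2.8,0,0,0,0,0,-6.1,-3.2,0,0,0,0,0,-6.7,-3.7,0,0,0,0,0]'

```text
clock: 4.9
tcp_pos: [0.5418, -0.1125, 0.0558]
orientation: [0.0, 0.978, 0.208, 0.0]
wrist_force: [2.7, -0.7, 3.5]
finger_gap: -0.0002
```

Run:
```python
from fit import *
import pickle
p,_=pickle.load(open("fit1.pkl","rb"));M=model(np.r_[p[:3],.06])
s=get_state();print(s["tcp_pos"],s["wrist_force"],s["clock"])
for i in(3,4,5,6):print(i,shift([M[i,0],M[i,1],.0555]).round(2))
```

```text
[ 0.54181225 -0.11252726  0.05584919] [ 2.69306198 -0.74511505  3.47555559] 4.9
3 [-0.11 -0.04  0.03]
4 [-2.64 -3.13  0.03]
5 [-4.33 -6.75  0.03]
6 [ -5.07 -10.67   0.03]
```

Request:
send_rows --series '[-0.1,0,0,0,0,0,0,-0.6,-0.6,0,0,0,0,0,-1.1,-1.3,0,0,0,0,0,-1.9,-2.2,0,0,0,0,0,-2.6,-3.1,0,0,0,0,0,-3.0,-3.8,0,0,0,0,0,-3.3,-4.6,0,0,0,0,0,-3.7,-5.3,0,0,0,0,0,-4.0,-6.0,0,0,0,0,0,-4.3,-6.7,0,0,0,0,0]'

```text
clock: 5.73
tcp_pos: [0.4757, -0.0685, 0.0558]
orientation: [0.0, 0.978, 0.208, 0.0]
wrist_force: [1.9, -2.3, 2.8]
finger_gap: -0.0001
```

Run:
```python
from fit import *
import pickle
p,_=pickle.load(open("fit1.pkl","rb"));M=model(np.r_[p[:3],.06])
s=get_state();print(s["tcp_pos"],s["wrist_force"],s["clock"])
for i in(5,6):print(i,shift([M[i,0],M[i,1],.0555]).round(2))
```

```text
[ 0.47566427 -0.06851296  0.05582601] [ 1.89105615 -2.34008014  2.82227765] 5.7333
5 [-0.08 -0.03  0.03]
6 [-0.82 -3.95  0.03]
```

Request:
send_rows --series '[0,0,0,0,0,0,0,-0.2,-0.8,0,0,0,0,0,-0.3,-1.6,0,0,0,0,0,-0.5,-2.4,0,0,0,0,0,-0.7,-3.2,0,0,0,0,0,-0.8,-3.9,0,0,0,0,0,-0.8,-3.9,0,0,0,0,0,-0.8,-3.9,0,0,0,0,0,-0.8,-3.9,0,0,0,0,0]'

```text
clock: 6.48
tcp_pos: [0.4517, -0.0357, 0.0554]
orientation: [-0.001, 0.978, 0.209, -0.001]
wrist_force: [-1.2, 1.9, 3.4]
finger_gap: 0.0002
```

Run:
```python
from fit import *
import pickle
p,_=pickle.load(open("fit1.pkl","rb"));M=model(np.r_[p[:3],.06])
w=camera_info("wrist");im=read_camera("wrist");b=read_camera("scene")
for _ in range(3):
  s=get_state();print(s["tcp_pos"],s["wrist_force"],s["clock"],shift(np.r_[M[6,:2],.055]).round(2))
  read_camera("top")
# disc 5..0 as now seen (rail sunk about 4-5 mm)
print(proj(w,model(np.r_[p[:3],.0555])).round(0).tolist())
cv2.imwrite("pics/end.png",cv2.hconcat([cv2.resize(im,(440,330)),cv2.resize(b[170:290,180:310],(357,330),interpolation=cv2.INTER_CUBIC)]))
```

```text
[ 0.45212913 -0.03619508  0.05542747] [-2.00469885  2.32989635  3.06908364] 6.5833 [ 0.01 -0.04  0.04]
[ 0.45226965 -0.03632172  0.05545562] [-1.55667334  1.34546537  3.04966302] 6.6333 [ 0.01 -0.06  0.05]
[ 0.45240419 -0.03648196  0.05548496] [-1.32348009  1.99526196  2.9291923 ] 6.6833 [ 0.   -0.08  0.05]
[[636.0, -85.0], [616.0, 8.0], [573.0, 94.0], [512.0, 164.0], [441.0, 216.0], [364.0, 249.0], [284.0, 263.0]]
```

View pics/end.png

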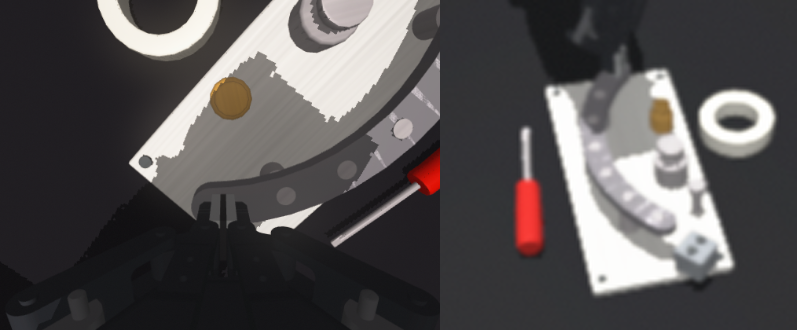

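The fingertips are on the last disc. Disc 6 shows at (364,249), exactly as predicted, and everything is still standing. Handing in.

```bash
python3 -c "
from workcell import *
print(hand_in());s=get_state();print(s['tcp_pos'],s['wrist_force'])"
```

```text
the job is handed in; nothing more can be done
None
the job is handed in; nothing more can be done
```

I closed the fingers, set them on the first disc by the socket block, and ran them along the curve over all seven discs. I handed in with them resting on the last disc at about 6.7 s.

- **Position:** the last reading put the TCP within about 1 mm of the last disc's measured centre. Disc 6 appeared in the wrist picture exactly where the disc fit put it.
- **Pressure:** the TCP height stood at about 55.5 mm, which would mean the rail is sunk about 4–5 mm. The vertical force of about 3 N, taken less the sensor's offset, points to about 3–4 mm. Both are well inside 0.8–12 mm.
- **Bystanders:** the final pictures showed the nearby things standing and looking undisturbed. The mug and cleaner were outside those views and the arm did not go near them. I judged this by eye and did not measure shifts.
- **Not confirmed:**
  - The rail's sinking and the contact force were not measured directly, and I did not look at disc-by-disc readings: forces and positions were read only at discs 1, 2, 4, 6 and 7.
  - The sideways force readings varied by a few newtons while the arm was still, and I have no explanation for that.
  - A state reading after hand-in was refused, so nothing was checked after it.

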